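# Change over the spacer rings to the grooving-cutter arbor

### The job

The job on the green-headed arbor is finished: take its stack of lock cap and spacer rings apart and set up the arbor with the toothed grooving cutter instead. On that arbor stack the rings whose thicknesses together exactly fill the bright length between the cutter's seat and the thread, put the dark lock cap over the arbor's end down on to them, and hang the ring that is left over on the keeper's peg; everything seated flat. The ribbed rubber mat is free for laying the cap on meanwhile.

Things in the scene. Friction and masses are not known exactly. Their poses are not given: they have to be found in the camera images.
- lock_cap: Dark grey knurled lock cap with a small bright centre (a push-on cap, no turning needed), round, 34 mm across and 17 mm high, closed on top, with a blind bore 24 mm wide and 14 mm deep from below. Starts on top of the stack on the finished arbor. Origin: centre of its underside; z up its axis.
- brass_ring: Brass spacer ring, outside 44 mm, bore 24 mm, 8 mm thick; starts under the lock cap. Origin: centre of its underside; z along its axis.
- blue_ring: Dark blue spacer ring, outside 54 mm, bore 24 mm, 12 mm thick; starts under the brass ring. Origin: centre of its underside; z along its axis.
- silver_ring: Silver-grey steel spacer ring, outside 64 mm, bore 24 mm, 16 mm thick; starts at the bottom of the stack. Origin: centre of its underside; z along its axis.
- finished_arbor: Fixed. Round grey stand (88 mm across) with a green cutter block; the four loose parts start stacked on it. Green top face 23 mm above the origin; a dark hub 36 mm wide rises to the seat at 30 mm. Above the seat an 18 mm spindle: 36 mm bright, 4 mm dark thread, 8 mm nose tapering to 8 mm wide; it ends 78 mm above the origin. Origin: on the axis at the bench top; z up.
- cutter_arbor: Fixed, bare at the start: the arbor to set up. Round grey stand with a steel grooving cutter with brass-coloured teeth, 98 mm across. Cutter top 23 mm above the origin; a dark hub 36 mm wide rises to the seat at 30 mm. Above the seat an 18 mm spindle: 24 mm bright, 4 mm dark thread, 8 mm nose tapering to 8 mm wide; ends 66 mm above the origin. Origin: on the axis at the bench top; z up.
- ring_keeper: Fixed. Ring keeper: dark wooden block 90 x 90 x 24 mm with a pale boss 36 mm wide up to the seat, 30 mm above the origin, and a steel peg 18 mm thick, 18 mm straight and then an 8 mm nose tapering to 8 mm; it ends 56 mm above the origin. Bare at the start. Origin: centre of its underside at the bench top; z up.
- rubber_mat: Fixed. Black ribbed rubber mat, 100 x 100 x 4 mm, flat on the bench and empty: a free spot for the lock cap while the rings are moved. Origin: centre of its underside at the bench top; z up.

How it is judged:
By the outcome, as a careful person would: the job done as asked, in the order asked, and still so for the second after the job is handed in, with the robot touching nothing.
It also fails if it takes over 128 s, if anything falls off the work surface, if the arm or the gripper's body presses on something with over 40 N, if the wrist force passes 120 N, or if a joint passes its speed limit or range.

### The arm

A 6-joint arm with a two-finger parallel gripper is mounted at the origin on a cart in front of the work surface, level with it; the furniture and walls round the work are solid. World frame = base frame: x ahead of the robot, y to its left, z up, the work surface at z = 0. Lengths are in m, angles in degrees, forces in N, time in s.
With the tool pointing down it reaches from about 0.4 to 0.825 m from the base axis. Payload 7 kg.
Tool frame: the origin (TCP) lies on the centre line of the jaws, within the pads' length; the fingertips stand 8 mm ahead of it and the grasp point (between the pads) lies 11 mm behind it; z points along the fingers, y is the line along which they close (so a half turn about z gives the same grasp; the last joint's range is limited). The gripper opens to 88 mm and grips with 3 to 60 N. Pads are 19 mm wide; open, the fingers measure 130 mm over their backs; the gripper's body (78 mm by 193 mm) begins 47 mm behind the grasp point.
Start: joints at [16.507, 20.546, 0.682, 0, -70.136, -16.507], TCP at [0.675, -0, 0.235] pointing down, gripper open.
Joint ranges: [-176.03, 176.03], [-82.01, 121.73], [-58.28, 71.71], [-173.87, 95.51], [-174.79, -0.11], [-173.66, 173.66]. Speed limits (degrees/s): [136.94, 136.94, 172.46, 180, 180, 180].

### API

Orientations are given as [roll, pitch, yaw] about the fixed x, y, z axes, in that order (R = Rz(yaw) Ry(pitch) Rx(roll)).
In Python, from plant import r gives the robot as it stands.
- The arm moves only by the tool carry_out, never from a script. Its argument "targets" is a list of rows, each a list of 6 numbers: the shift along the tool's x, y, z scaled (see below), then the turn, a rotation vector about the tool's x, y, z scaled (see below). A call has 1 to 5 rows; each row shifts and turns the commanded pose from where the row before left it, along the tool's axes as they then stand; what a row does not reach is not made up. The controller multiplies each number of a shift by 0.5 m and each number of a turn by 60 degrees. A row lasts 1/8 s, in which the tool goes at most 62.5 mm and 10.7 degrees, less where a joint would pass 70% of its speed; a pose out of reach is approached as far as the arm can. A call with a number of a shift or a turn outside -1 to 1 is refused whole. A call with a gripper value outside its range is refused whole. "hand" is the opening, from 0 (shut) to 1 (fully open), set as the call begins (left out, the last holds). The fingers move at their own pace and stop on an object; "squeeze" is the grip in N (left out, the last holds). Time passes only in rows, so rows that do not move let the fingers close. It gives the time, the measured TCP pose, the force, the opening and the grip force at its end, in the units of the state.
- r.get_state(): the state, without advancing time (a new reading comes with each control period).
- r.capture(name): name is "scene" or "side" or "wrist"; returns the picture (384x512x3 uint8, red, green, blue); there is no depth.
- r.camera_info(name): a dict with "K" (3x3 intrinsics, pixels), "eye" and "attitude" of the camera in the world. Camera axes: x right, y down, z forward; pixel columns grow to the right and rows downward; lengths in m; the calibration is good to about 2 mm. A picture is of the moment at which its call begins: read the wrist's pose just before it. camera_info takes no time and is no camera call; for the wrist camera it gives the pose at the moment of the call.
- r.close_job(): hands the job in; it is judged then, once.
The state is a dict: "time_s": time; "joints": joint angles; "qd": joint speeds; "joint_torque": joint torques, N m; "tcp_pos": TCP position; "eef_rot": TCP orientation; "contact_force": force on the tool from outside, world axes, zero at the start; "moment": the same for the moment, N m; "gripper_width": finger opening in m; "gripper_force": force on a finger pad.
Only numpy, scipy, OpenCV 4.12 (cv2) and the standard library are available. Lean on these libraries where they do the work, as an engineer would, in place of code of your own. Each camera call takes 0.05 s, during which the arm holds its last target. There are 200 camera calls.

## Working session

There is one attempt and no reset: what is moved stays moved. The work goes in short steps, Python scripts to look and compute and a tool call to move; the robot and the scene stay as the last step left them, time stands still between calls to the robot, and variables do not carry over. Pictures are saved under pics/ and viewed, at most 14 in all, crops included, and the job is handed in when it is done.

Besides the shell and the picture viewer there is one more tool, called after ">>>" as name(argument=value, ...) on one line, values as JSON. carry_out: Moves the arm, as the interface text tells. Its arguments: {"type":"object","properties":{"targets":{"type":"array","items":{"type":"array","items":{"type":"number","minimum":-1,"maximum":1}}},"hand":{"type":"number"},"squeeze":{"type":"number"}},"required":["targets"]}

```bash
ls; mkdir -p pics; python3 - <<'E'
from plant import r
import cv2
for n in("scene","side"):
    im=r.capture(n);cv2.imwrite(f"pics/{n}0.png",im[:,:,::-1]);print(n,r.camera_info(n))
print(r.get_state())
E
```

```text
pics
scene {'K': array([[376.21227466,   0.        , 253.31213526],
       [  0.        , 376.21227466, 190.52764044],
       [  0.        ,   0.        ,   1.        ]]), 'eye': array([-0.05716216, -0.60213149,  0.49240024]), 'attitude': array([-117.19973072,   -0.50185024,  -41.56027679])}
side {'K': array([[498.10441756,   0.        , 252.35477553],
       [  0.        , 498.10441756, 186.45368632],
       [  0.        ,   0.        ,   1.        ]]), 'eye': array([ 0.27186428, -1.04507452,  0.7339464 ]), 'attitude': array([-121.29963148,    0.8675072 ,  -11.01287344])}
{'time_s': 0.1, 'joints': array([ 1.65059769e+01,  2.05883286e+01,  6.38542124e-01, -1.91227901e-02,
       -7.01343782e+01, -1.65089054e+01]), 'qd': array([ 0.04415894, -0.14390916, -0.02213516,  0.09901762, -0.16527086,
        0.01883082]), 'joint_torque': array([-1.42273191e-03, -5.84165347e+01,  2.93752134e+01,  7.01551259e+00,
        1.01412315e-02, -6.66964229e-05]), 'tcp_pos': array([ 6.74575180e-01, -2.78083459e-05,  2.33697082e-01]), 'eef_rot': array([ 1.79914196e+02, -6.68262261e-03, -9.00094348e+01]), 'contact_force': array([-0.67777268,  0.34064161, -0.58919712]), 'moment': array([-0.02524481,  0.00675455, -0.03112825]), 'gripper_force': 0.0, 'gripper_width': 0.08788985332099376}
```

View pics/scene0.png

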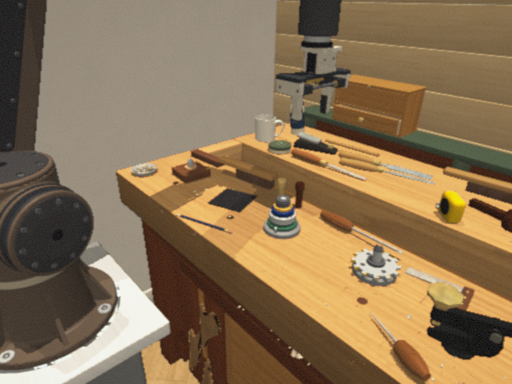

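View pics/side0.png

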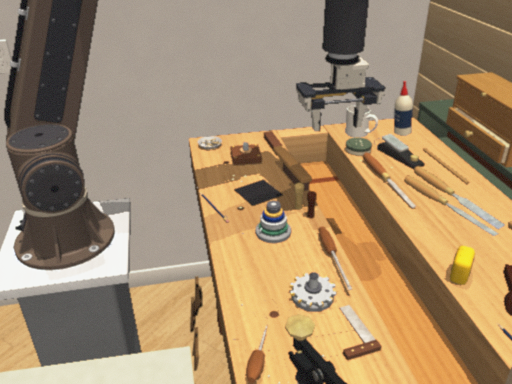

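The scene shows the stack at scene (283,200)/side (273,206), the cutter tip at (377,247)/(314,274), the keeper at (191,163)/(246,146) and the mat at (233,199)/(259,192). There's a dark upright handle beside the stack.

```bash
cat > h.py <<'E'
import numpy as np, cv2
from scipy.spatial.transform import Rotation as Ro
from plant import r
def ray(info,u,v):
    K=info["K"]; d=np.linalg.solve(K,[u,v,1.]); d=Ro.from_euler('xyz',info["attitude"],degrees=True).as_matrix()@d
    return np.array(info["eye"]),d/np.linalg.norm(d)
def plane(info,u,v,z):
    e,d=ray(info,u,v); return e+d*(z-e[2])/d[2]
def tri(i1,p1,i2,p2):
    a,d=ray(i1,*p1);b,e=ray(i2,*p2)
    s,t=np.linalg.lstsq(np.c_[d,-e],b-a,rcond=None)[0]
    P,Q=a+s*d,b+t*e; return (P+Q)/2,np.linalg.norm(P-Q)
def shot(name,f):
    im=r.capture(name)[:,:,::-1].copy(); cv2.imwrite(f"pics/{f}.png",im); return im
def delta(goal,yaw=None):
    """row numbers (unscaled m, tool axes) to goal from the measured pose"""
    s=r.get_state(); R=Ro.from_euler('xyz',s["eef_rot"],degrees=True)
    return R.inv().apply(np.array(goal)-s["tcp_pos"])
E
python3 - <<'E'
from h import *
a,b=r.camera_info("scene"),r.camera_info("side")
for n,p,q in [("cap",(283,199),(273,206)),("cut",(377,247),(314,274)),("peg",(191,163),(246,146)),("mat",(233,199),(259,192)),("handletop",(300,183),(311,193)),("ledge",(277,184),(293,182))]:
    print(n,*tri(a,p,b,q))
c=r.camera_info("wrist");print(c, r.get_state()["tcp_pos"])
E
```

```text
cap [ 0.49882235 -0.08360334  0.08058871] 0.003053061542086305
cut [ 0.53142865 -0.31129485  0.05679202] 0.00034748742066273647
peg [0.50565245 0.31330595 0.04184312] 0.0012861077483335198
mat [0.50365847 0.10738051 0.00145116] 0.00078456351904496
handletop [ 0.60652956 -0.03834744  0.07246874] 0.0009490261940126379
ledge [0.57484728 0.01543583 0.06806834] 0.016570610998927694
{'K': array([[343.77991986,   0.        , 253.8927685 ],
       [  0.        , 343.77991986, 187.30226079],
       [  0.        ,   0.        ,   1.        ]]), 'eye': array([ 0.6747462 , -0.071568  ,  0.38350228]), 'attitude': array([ 1.64652306e+02, -1.54086027e-01,  1.79910611e+02])} [ 6.74575180e-01 -2.78083459e-05  2.33697082e-01]
```

>>> carry_out(targets=[[0, 0, 0, 0, 0, -0.1667], [0, 0, 0, 0, 0, -0.1667], [0, 0, 0, 0, 0, -0.1667], [0, 0, 0, 0, 0, -0.1667], [0, 0, 0, 0, 0, -0.1667]])

```text
time_s: 0.72
tcp_pos: [0.6747, -0.0, 0.234]
eef_rot: [180.0, 0.0, -39.7]
contact_force: [-0.2, 0.0, -0.3]
gripper_width: 0.0877
gripper_force: 0.0
```

>>> carry_out(targets=[[0, 0, 0, 0, 0, -0.1667], [0, 0, 0, 0, 0, -0.1667], [0, 0, 0, 0, 0, -0.1667], [0, 0, 0, 0, 0, -0.1667], [0, 0, 0, 0, 0, 0]])

```text
time_s: 1.35
tcp_pos: [0.6748, 0.0, 0.2341]
eef_rot: [180.0, 0.0, -0.1]
contact_force: [-0.3, -0.2, -0.6]
gripper_width: 0.0876
gripper_force: 0.0
```

>>> carry_out(targets=[[-0.0875, 0.0415, 0, 0, 0, 0], [-0.0875, 0.0415, 0, 0, 0, 0], [-0.0875, 0.0415, 0, 0, 0, 0], [-0.0875, 0.0415, 0, 0, 0, 0], [0, 0, 0, 0, 0, 0]])

```text
time_s: 1.98
tcp_pos: [0.4974, -0.0841, 0.2352]
eef_rot: [-180.0, -0.0, -0.3]
contact_force: [1.5, -0.2, -0.3]
gripper_width: 0.0873
gripper_force: 0.0
```

```bash
python3 - <<'E'
from h import *
s=r.get_state();print(s["time_s"],s["tcp_pos"],s["eef_rot"],s["joints"],s["qd"]);print(r.camera_info("wrist"))
shot("wrist","w1")
E
```

```text
1.975 [ 0.49735211 -0.08414225  0.23521781] [-1.79966693e+02 -4.00667980e-02 -3.16877090e-01] [ 1.27275261e+01  4.28846390e+00 -2.03646718e+01 -2.57612239e-02
 -6.53003160e+01  7.69663636e+01] [0.82077451 2.90064614 3.62523729 0.72041501 0.72624899 0.02902136]
{'K': array([[343.77991986,   0.        , 253.8927685 ],
       [  0.        , 343.77991986, 187.30226079],
       [  0.        ,   0.        ,   1.        ]]), 'eye': array([ 0.56841781, -0.084978  ,  0.3850362 ]), 'attitude': array([ 1.64616467e+02,  3.27188507e-02, -9.03974963e+01])}
```

View pics/w1.png

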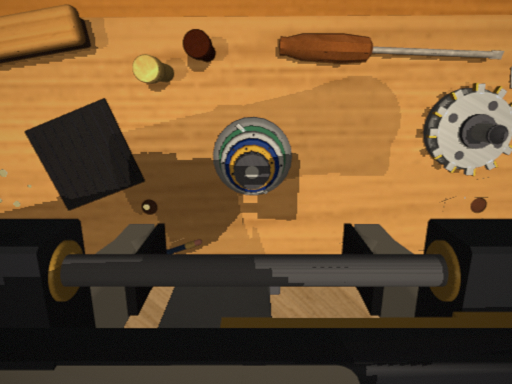

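The wrist view shows the stack with the cap's bright centre at about (252,172), the mat at about (85,153), the cutter at about (470,130) with its tip at (500,135), and the handle and a yellow stub at the top left.

```bash
python3 - <<'E'
from h import *
im=cv2.imread("pics/w1.png"); c=r.camera_info("wrist")
hsv=cv2.cvtColor(im,cv2.COLOR_BGR2HSV)
def blob(m,box,n,z):
    M=np.zeros_like(m);x0,y0,x1,y1=box;M[y0:y1,x0:x1]=m[y0:y1,x0:x1]
    cs,_=cv2.findContours(M,cv2.RETR_EXTERNAL,cv2.CHAIN_APPROX_NONE)
    k=max(cs,key=cv2.contourArea); h=cv2.convexHull(k)
    mo=cv2.moments(h); u,v=mo["m10"]/mo["m00"],mo["m01"]/mo["m00"]
    P=plane(c,u,v,z); x,y,w,hh=cv2.boundingRect(h)
    f=plane(c,x,v,z)-plane(c,x+w,v,z)
    print(n,(round(u,1),round(v,1)),P.round(4),"w",abs(f[1]).round(4),(x,y,w,hh)); return h
H,S,V=cv2.split(hsv)
blob(((S<60)&(V>90)).astype('u1')*255,(238,160,266,186),"capdot",.083)
blob(((H>95)&(H<130)&(S>80)&(V>25)).astype('u1')*255,(205,110,300,200),"blue",.058)
blob(((H>15)&(H<32)&(S>120)&(V>120)).astype('u1')*255,(225,135,280,200),"brass",.066)
blob(((H>60)&(H<95)&(S>60)).astype('u1')*255,(205,110,300,200),"green",.023)
h=blob((V<40).astype('u1')*255,(10,90,160,215),"mat",.004)
print(cv2.minAreaRect(h))
blob((S<70).astype('u1')*255,(410,75,512,182),"cutter",.023)
cv2.imwrite("pics/w1c.png",np.hstack([cv2.resize(im[110:206,202:302],None,fx=4,fy=4),cv2.resize(im[80:176,412:512],None,fx=4,fy=4)]))
E
```

```text
capdot (251.7, 172.3) [ 0.5012 -0.0818  0.083 ] w 0.0126 (245, 166, 14, 12)
blue (251.6, 164.9) [ 0.5028 -0.0816  0.058 ] w 0.0524 (225, 139, 54, 53)
brass (249.5, 154.9) [ 0.514  -0.0798  0.066 ] w 0.0394 (230, 145, 42, 21)
green (267.6, 140.8) [ 0.5214 -0.0983  0.023 ] w 0.0432 (244, 126, 41, 39)
mat (85.4, 154.6) [0.5045 0.1051 0.004 ] w 0.1323 (26, 99, 118, 111)
((84.87940979003906, 155.8140106201172), (96.3944320678711, 84.77428436279297), 63.886085510253906)
cutter (470.2, 129.1) [ 0.5324 -0.3098  0.023 ] w 0.0918 (424, 84, 88, 91)
```

View pics/w1c.png

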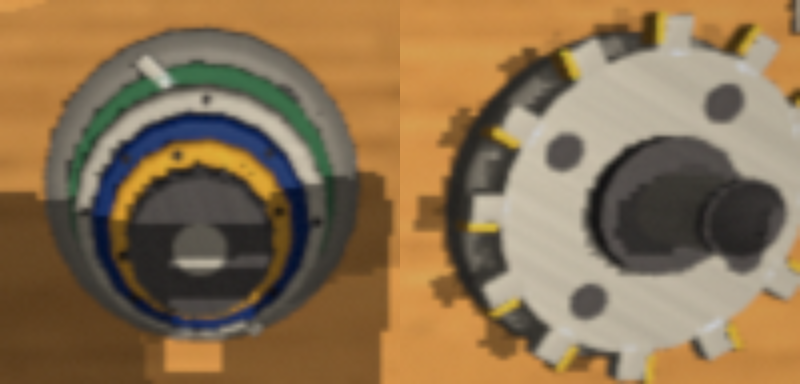

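The crop shows concentric rings with no visible lean; the dot at (251.8,172) gives the stack centre (0.501,-0.082). Blue agrees with this: (0.503,-0.082), width 52 mm. Next I'll take the cap.

>>> carry_out(targets=[[0.0074, -0.0042, 0.07, 0, 0, 0], [0, 0, 0.08, 0, 0, 0], [0, 0, 0.08, 0, 0, 0], [0, 0, 0.06, 0, 0, 0], [0, 0, 0.0275, 0, 0, 0]])

```text
time_s: 2.65
tcp_pos: [0.5035, -0.0808, 0.0739]
eef_rot: [180.0, 0.2, -0.1]
contact_force: [-0.5, 0.3, 0.5]
gripper_width: 0.0878
gripper_force: 0.0
```

>>> carry_out(targets=[[0, 0, 0, 0, 0, 0], [0, 0, 0, 0, 0, 0], [0, 0, 0, 0, 0, 0], [0, 0, 0, 0, 0, 0]], hand=0.2, squeeze=20)

```text
time_s: 3.15
tcp_pos: [0.5041, -0.0809, 0.0766]
eef_rot: [-180.0, -0.1, 0.0]
contact_force: [-0.6, -0.7, 0.0]
gripper_width: 0.0531
gripper_force: 0.0
```

>>> carry_out(targets=[[-0.0094, 0.004, 0, 0, 0, 0], [0, 0, 0, 0, 0, 0]])

```text
time_s: 3.4
tcp_pos: [0.4985, -0.0831, 0.0759]
eef_rot: [-180.0, 0.0, 0.0]
contact_force: [0.0, 0.5, 0.4]
gripper_width: 0.0331
gripper_force: 0.2
```

```bash
python3 - <<'E'
from h import *
c=r.camera_info("wrist")
p=lambda c,*a:plane(c,*a).round(4)
c2=dict(c,eye=np.array([0.56841781,-0.084978,0.3850362]),attitude=np.array([164.616467,.03272,-90.3975]))
print("dot",p(c2,251.7,172.3,.083),"blue",p(c2,251.6,164.9,.058),"mat",p(c2,84.9,155.5,.004),"tipcut",p(c2,596/1,0,0.1), "cut tip",p(c2,412+745/4,80+219/4,.066),"hub",p(c2,412+663/4,80+205/4,.030))
print(r.get_state()["tcp_pos"],r.get_state()["gripper_width"])
E
```

```text
dot [ 0.4993 -0.0824  0.083 ] blue [ 0.501  -0.0821  0.058 ] mat [0.5019 0.1052 0.004 ] tipcut [ 0.6335 -0.341   0.1   ] cut tip [ 0.5288 -0.4024  0.066 ] hub [ 0.5281 -0.4163  0.03  ]
[ 0.49849496 -0.0831352   0.07594289] 0.033138299458349355
```

>>> carry_out(targets=[[0, 0, 0, 0, 0, 0], [0, 0, 0, 0, 0, 0], [0, 0, 0, 0, 0, 0]], hand=0, squeeze=20)

```text
time_s: 3.78
tcp_pos: [0.4989, -0.0831, 0.0759]
eef_rot: [180.0, 0.0, 0.0]
contact_force: [-1.2, -0.1, 3.4]
gripper_width: 0.0317
gripper_force: 20.0
```

>>> carry_out(targets=[[0, 0, -0.04, 0, 0, 0], [0, 0, -0.1, 0, 0, 0], [0, 0, -0.06, 0, 0, 0], [0.006, -0.096, 0, 0, 0, 0], [0, -0.1, 0, 0, 0, 0]])

```text
time_s: 4.4
tcp_pos: [0.5024, 0.016, 0.1762]
eef_rot: [-180.0, -0.1, -0.1]
contact_force: [0.6, -0.1, -1.2]
gripper_width: 0.0317
gripper_force: 20.0
```

>>> carry_out(targets=[[0, -0.1, 0, 0, 0, 0], [0, -0.08, 0, 0, 0, 0], [0, 0, 0.1, 0, 0, 0], [0, 0, 0.1, 0, 0, 0], [0, 0, 0.07, 0, 0, 0]])

```text
time_s: 5.03
tcp_pos: [0.5011, 0.105, 0.0387]
eef_rot: [180.0, 0.1, 0.0]
contact_force: [0.3, -0.3, -0.3]
gripper_width: 0.0317
gripper_force: 20.0
```

>>> carry_out(targets=[[0, 0, 0.03, 0, 0, 0], [0, 0, 0.01, 0, 0, 0], [0, 0, 0.006, 0, 0, 0], [0, 0, 0.004, 0, 0, 0], [0, 0, 0, 0, 0, 0]])

```text
time_s: 5.65
tcp_pos: [0.5023, 0.1053, 0.0165]
eef_rot: [-180.0, -0.1, 0.0]
contact_force: [-0.1, 0.3, -0.7]
gripper_width: 0.0318
gripper_force: 20.0
```

>>> carry_out(targets=[[0, 0, 0.002, 0, 0, 0], [0, 0, 0.002, 0, 0, 0], [0, 0, 0, 0, 0, 0]])

```text
time_s: 6.02
tcp_pos: [0.5021, 0.1051, 0.0139]
eef_rot: [-180.0, -0.0, 0.0]
contact_force: [0.0, -0.5, 0.8]
gripper_width: 0.0316
gripper_force: 20.0
```

>>> carry_out(targets=[[0, 0, 0, 0, 0, 0], [0, 0, 0, 0, 0, 0], [0, 0, 0, 0, 0, 0]], hand=1)

```text
time_s: 6.4
tcp_pos: [0.5019, 0.105, 0.0138]
eef_rot: [180.0, 0.0, 0.0]
contact_force: [-0.6, -0.6, -0.1]
gripper_width: 0.0563
gripper_force: 0.0
```

>>> carry_out(targets=[[0, 0, -0.06, 0, 0, 0], [0, 0, -0.12, 0, 0, 0], [0, 0, -0.12, 0, 0, 0], [0, 0, -0.12, 0, 0, 0], [0, 0, -0.0215, 0, 0, 0]])

```text
time_s: 7.02
tcp_pos: [0.5038, 0.1058, 0.2393]
eef_rot: [-179.8, -0.4, 0.0]
contact_force: [-0.2, -0.4, -0.8]
gripper_width: 0.0874
gripper_force: 0.0
```

>>> carry_out(targets=[[0, -0.1, 0, 0, 0, 0], [0, -0.1, 0, 0, 0, 0], [0, -0.1, 0, 0, 0, 0], [0, -0.1, 0, 0, 0, 0], [0, 0, 0, 0, 0, 0]])

```text
time_s: 7.65
tcp_pos: [0.5013, 0.3077, 0.2327]
eef_rot: [179.9, 0.1, 0.2]
contact_force: [-1.3, -1.3, -0.1]
gripper_width: 0.0876
gripper_force: 0.0
```

>>> carry_out(targets=[[0, 0, 0, 0, 0, 0], [0, 0, 0, 0, 0, 0]])

```text
time_s: 7.9
tcp_pos: [0.5018, 0.3041, 0.2343]
eef_rot: [180.0, 0.0, -0.0]
contact_force: [0.4, -0.5, -0.7]
gripper_width: 0.0875
gripper_force: 0.0
```

```bash
cat >> h.py <<'E'
def wshot(f):
    import json
    c=r.camera_info("wrist"); im=shot("wrist",f)
    json.dump({k:np.array(v).tolist() for k,v in c.items()},open(f"pics/{f}.json","w")); return im,c
def load(f):
    import json
    return cv2.imread(f"pics/{f}.png"),{k:np.array(v) for k,v in json.load(open(f"pics/{f}.json")).items()}
E
python3 - <<'E'
from h import *
wshot("w2");s=r.get_state();print(s["tcp_pos"],s["qd"].round(2))
E
```

```text
[0.50192548 0.30404201 0.23456386] [-0.07 -0.23  0.28 -0.02  0.09 -0.04]
```

View pics/w2.png

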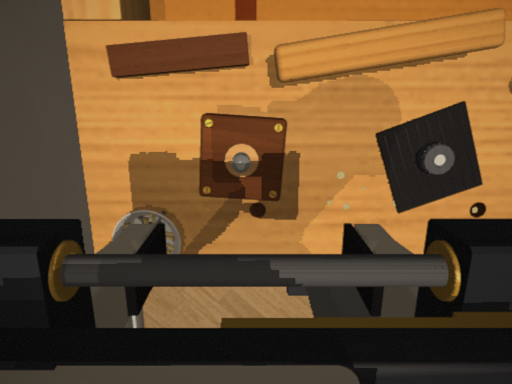

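The wrist view shows the keeper block with its peg at about (241,160). The cap is standing on the mat at (437,158), and there's a low tin at (148,235).

```bash
python3 - <<'E'
from h import *
im,c=load("w2"); H,S,V=cv2.split(cv2.cvtColor(im,cv2.COLOR_BGR2HSV))
def blob(m,box,n,z):
    M=np.zeros(m.shape,'u1');x0,y0,x1,y1=box;M[y0:y1,x0:x1]=m[y0:y1,x0:x1]*255
    k=max(cv2.findContours(M,cv2.RETR_EXTERNAL,cv2.CHAIN_APPROX_NONE)[0],key=cv2.contourArea); h=cv2.convexHull(k)
    (u,v),wh,a=cv2.minAreaRect(h); mo=cv2.moments(h);u2,v2=mo["m10"]/mo["m00"],mo["m01"]/mo["m00"]
    print(n,(u,v),np.round(wh,1),"rect",plane(c,u,v,z).round(4),"mom",plane(c,u2,v2,z).round(4)); return h
blob((V>140),(215,135,265,185),"boss",.030)
blob((S<90)&(V>60),(225,145,256,178),"peg",.050)
blob((S<60)&(V>110),(420,140,455,178),"capdot",.021)
# block top: four brass screws
h=blob((H<12)&(S>90)&(V<140)|(V>140)&(abs(np.indices(V.shape)[1]-241)<45)&(abs(np.indices(V.shape)[0]-157)<43),(196,110,292,204),"block",.024)
for z in(.056,.03):print("241,160",z,plane(c,241,160,z).round(4))
cv2.imwrite("pics/w2c.png",cv2.resize(im[105:215,190:300],None,fx=5,fy=5))
E
```

```text
boss (240.80047607421875, 152.21377563476562) [16.7 34.1] rect [0.513  0.3173 0.03  ] mom [0.5118 0.3172 0.03  ]
peg (240.5, 162.5) [19. 17.] rect [0.5062 0.317  0.05  ] mom [0.5063 0.3168 0.05  ]
capdot (439.5, 159.5) [11. 11.] rect [0.5032 0.1048 0.021 ] mom [0.5031 0.1047 0.021 ]
block (238.5279083251953, 156.609130859375) [88.8 81.6] rect [0.5073 0.32   0.024 ] mom [0.508  0.3183 0.024 ]
241,160 0.056 [0.5098 0.3162 0.056 ]
241,160 0.03 [0.5048 0.3172 0.03  ]
```

View pics/w2c.png

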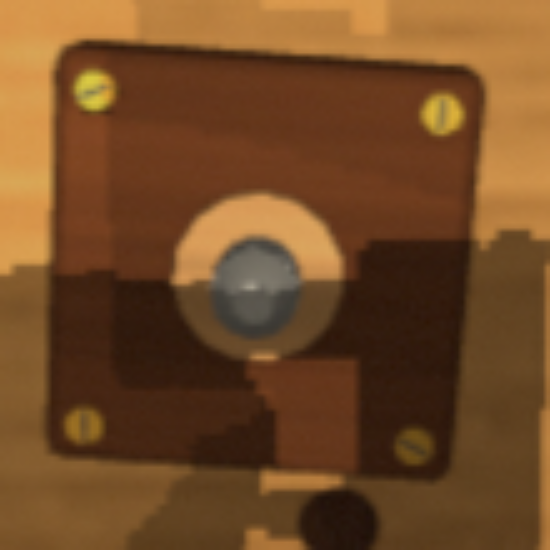

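Boss centre is at crop (260,277), which gives the keeper axis at about (0.505,0.3165). The screw midpoints and the other views agree. Back to the stack.

>>> carry_out(targets=[[-0.004, 0.11, 0, 0, 0, 0], [0, 0.11, 0, 0, 0, 0], [0, 0.11, 0, 0, 0, 0], [0, 0.11, 0, 0, 0, 0], [0, 0.11, 0, 0, 0, 0]])

```text
time_s: 8.57
tcp_pos: [0.4995, 0.0276, 0.2351]
eef_rot: [-180.0, -0.1, -0.0]
contact_force: [1.0, -0.2, 0.8]
gripper_width: 0.0873
gripper_force: 0.0
```

>>> carry_out(targets=[[0, 0.11, 0, 0, 0, 0], [0, 0.11, 0, 0, 0, 0], [0, 0.006, 0, 0, 0, 0], [0, 0, 0, 0, 0, 0], [0, 0, 0, 0, 0, 0]])

```text
time_s: 9.2
tcp_pos: [0.5, -0.0823, 0.2347]
eef_rot: [-180.0, -0.0, 0.1]
contact_force: [0.3, -0.2, -1.0]
gripper_width: 0.0878
gripper_force: 0.0
```

```bash
python3 - <<'E'
from h import *
im,c=wshot("w3");s=r.get_state();print(s["tcp_pos"],s["qd"].round(2))
H,S,V=cv2.split(cv2.cvtColor(im,cv2.COLOR_BGR2HSV))
M=np.zeros(H.shape,'u1');M[130:210,210:300]=(((H>15)&(H<32)&(S>120)&(V>60))*255)[130:210,210:300]
k=max(cv2.findContours(M,cv2.RETR_EXTERNAL,cv2.CHAIN_APPROX_NONE)[0],key=cv2.contourArea)
print(cv2.fitEllipse(cv2.convexHull(k)))
cv2.imwrite("pics/w3c.png",cv2.resize(im[115:215,205:305],None,fx=5,fy=5))
E
```

```text
[ 0.50005715 -0.08210676  0.23464265] [ 0.15  0.07  0.02  0.07 -0.08  0.18]
((267.2945251464844, 180.17413330078125), (83.16170501708984, 130.49822998046875), 54.469242095947266)
```

View pics/w3c.png

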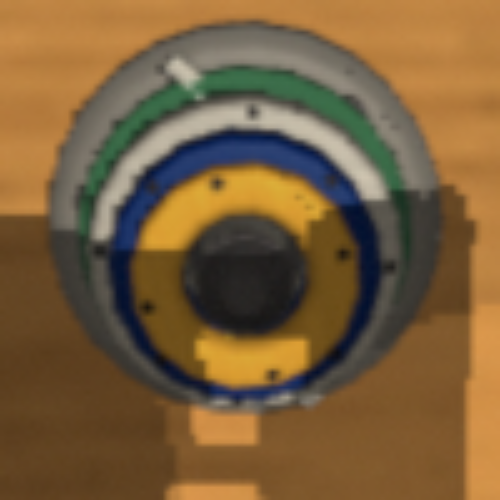

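Brass sits around the spindle, centred at crop (247,276), with blue at (245,266) and both looking flat.

```bash
python3 - <<'E'
from h import *
im,c=load("w3")
for n,u,v,z in [("brass",254.3,170.2,.066),("blue",254,168.2,.058),("stand",205+245/5,115+215/5,.012)]: print(n,plane(c,u,v,z).round(4))
a=plane(c,205+132/5,170,.066)-plane(c,205+362/5,170,.066);print(a)
im,c=load("w2");print("boss",plane(c,242,160.4,.030))
E
```

```text
brass [ 0.5002 -0.0829  0.066 ]
blue [ 0.5004 -0.0826  0.058 ]
stand [ 0.5019 -0.0826  0.012 ]
[1.82963715e-05 4.35997758e-02 0.00000000e+00]
boss [0.50439398 0.31616746 0.03      ]
```

>>> carry_out(targets=[[0, 0, 0.1, 0, 0, 0], [0, 0, 0.1, 0, 0, 0], [0, 0, 0.09, 0, 0, 0], [0, 0, 0.035, 0, 0, 0], [0, 0, 0.01, 0, 0, 0]])

```text
time_s: 9.88
tcp_pos: [0.4995, -0.0821, 0.0659]
eef_rot: [180.0, 0.1, 0.1]
contact_force: [0.4, -1.1, 0.4]
gripper_width: 0.0874
gripper_force: 0.0
```

>>> carry_out(targets=[[0, 0, 0, 0, 0, 0], [0, 0, 0, 0, 0, 0], [0, 0, 0, 0, 0, 0], [0, 0, 0, 0, 0, 0], [0, 0, 0, 0, 0, 0]], hand=0, squeeze=20)

```text
time_s: 10.5
tcp_pos: [0.5001, -0.083, 0.0673]
eef_rot: [-180.0, -0.0, 0.0]
contact_force: [0.3, 0.4, -0.3]
gripper_width: 0.0429
gripper_force: 0.2
```

>>> carry_out(targets=[[0, 0, 0, 0, 0, 0], [0, 0, 0, 0, 0, 0]])

```text
time_s: 10.75
tcp_pos: [0.5001, -0.083, 0.0673]
eef_rot: [180.0, -0.0, 0.0]
contact_force: [-0.7, 0.3, 3.4]
gripper_width: 0.0407
gripper_force: 20.0
```

>>> carry_out(targets=[[0, 0, -0.03, 0, 0, 0], [0, 0, -0.07, 0, 0, 0], [0, 0, -0.1, 0, 0, 0], [0, 0, -0.1, 0, 0, 0], [0, 0, -0.035, 0, 0, 0]])

```text
time_s: 11.38
tcp_pos: [0.5011, -0.083, 0.2389]
eef_rot: [-180.0, -0.3, 0.0]
contact_force: [0.0, 0.1, -1.9]
gripper_width: 0.0404
gripper_force: 20.0
```

>>> carry_out(targets=[[0.02, 0.1, 0, 0, 0, 0], [0.02, 0.12, 0, 0, 0, 0], [0.02, 0.12, 0, 0, 0, 0], [0, 0.1, 0, 0, 0, 0], [0, 0.016, 0, 0, 0, 0]])

```text
time_s: 12.0
tcp_pos: [0.5293, -0.3137, 0.2345]
eef_rot: [-180.0, 0.1, -0.2]
contact_force: [0.2, 0.8, -1.1]
gripper_width: 0.0408
gripper_force: 20.0
```

>>> carry_out(targets=[[0, 0, 0, 0, 0, 0], [0, 0, 0, 0, 0, 0]])

```text
time_s: 12.25
tcp_pos: [0.5301, -0.31, 0.235]
eef_rot: [-180.0, -0.0, 0.1]
contact_force: [0.5, 0.1, -1.2]
gripper_width: 0.0403
gripper_force: 20.0
```

```bash
python3 - <<'E'
from h import *
im,c=wshot("w4");s=r.get_state();print(s["tcp_pos"],s["qd"].round(2))
print(plane(c,253,180,.03))
cv2.imwrite("pics/w4c.png",cv2.resize(im[60:384,100:400],None,fx=1.8,fy=1.8))
E
```

```text
[ 0.53019433 -0.30981512  0.23504689] [ 0.27 -0.09 -0.01  0.09  0.17  0.22]
[ 0.51150181 -0.30921572  0.03      ]
```

View pics/w4c.png

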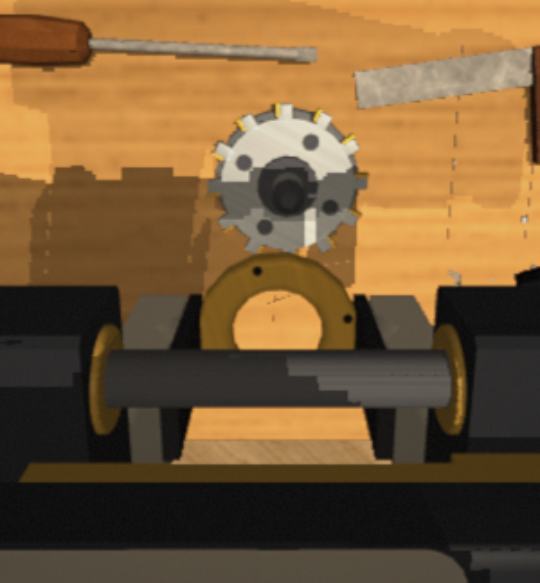

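The view shows the cutter with its four holes centred at crop (287,184.5) and the spindle tip at (289,193). The held brass ring's bore is at (277.5,334), flat in the jaws.

```bash
python3 - <<'E'
from h import *
im,c=load("w4")
q=lambda x,y,z:plane(c,100+x/1.8,60+y/1.8,z).round(4)
print("holes",q(287.2,184.5,.023),"tip",q(289,193,.066),"hubx",q(287,185,.03),"ring",q(277.5,334,.2335),"borew",q(232,334,.2335)-q(323,334,.2335),"boretop",q(277.5,290,.2335))
sc,sd=r.capture("scene"),r.capture("side")
E
```

```text
holes [ 0.529  -0.3162  0.023 ] tip [ 0.5331 -0.3165  0.066 ] hubx [ 0.5301 -0.316   0.03  ] ring [ 0.5306 -0.3103  0.2335] borew [0.     0.0242 0.    ] boretop [ 0.543  -0.3103  0.2335]
```

>>> carry_out(targets=[[0, 0.01, 0.06, 0, 0, 0], [0, 0, 0.1, 0, 0, 0], [0, 0, 0.08, 0, 0, 0], [0, 0, 0.04, 0, 0, 0], [0, 0, 0, 0, 0, 0]])

```text
time_s: 13.02
tcp_pos: [0.5292, -0.315, 0.0932]
eef_rot: [-179.9, 0.2, 0.1]
contact_force: [-0.8, 0.2, -0.2]
gripper_width: 0.0408
gripper_force: 20.0
```

>>> carry_out(targets=[[0, 0, 0, 0, 0, 0], [0, 0, 0, 0, 0, 0]])

```text
time_s: 13.28
tcp_pos: [0.531, -0.316, 0.0961]
eef_rot: [180.0, -0.1, 0.0]
contact_force: [-0.3, 0.1, -0.9]
gripper_width: 0.0405
gripper_force: 20.0
```

```bash
python3 - <<'E'
from h import *
im,c=wshot("w5");s=r.get_state();print(s["tcp_pos"])
a=shot("scene","s5");b=shot("side","d5")
g=lambda i,x,y,w,h,f:cv2.resize(i[y:y+h,x:x+w],None,fx=f,fy=f,interpolation=cv2.INTER_CUBIC)
cv2.imwrite("pics/c5.png",np.vstack([np.hstack([g(a,330,190,100,75,4),g(b,265,225,100,75,4)]),g(im,156,140,200,75,4)]))
E
```

```text
[ 0.53082047 -0.31604691  0.09592705]
```

View pics/c5.png

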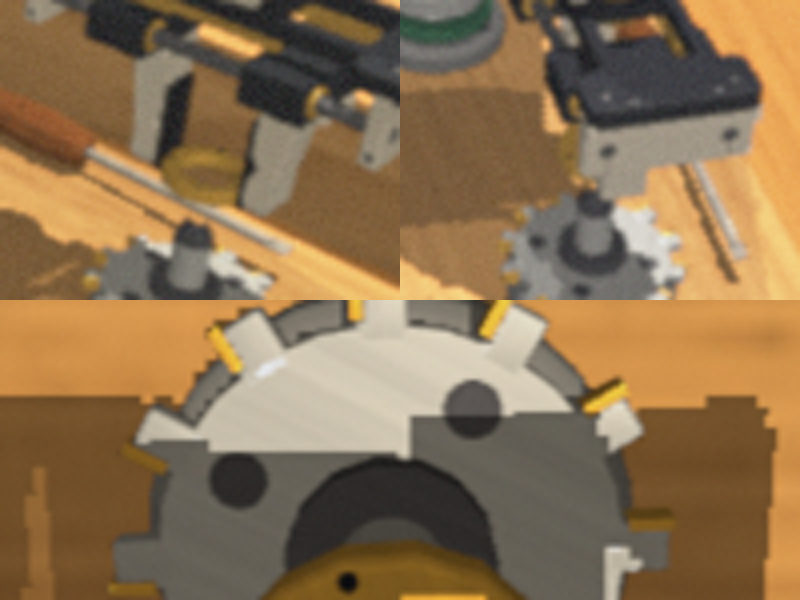

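The ring hangs above the spindle. In the wrist crop the hub spans u 288–498, with its far edge at v 457 and the ring's centre at about u 395, so y is aligned.

```bash
python3 - <<'E'
from h import *
im,c=load("w5")
print(plane(c,156+393/4,140+157/4,.030)-[.018,0,0], plane(c,156+395/4,140+242/4,.0938)-[.022,0,0])
E
```

```text
[ 0.53015792 -0.31656524  0.03      ] [ 0.53184773 -0.31669158  0.0938    ]
```

>>> carry_out(targets=[[-0.002, 0, 0.02, 0, 0, 0], [0, 0, 0.025, 0, 0, 0], [0, 0, 0.025, 0, 0, 0], [0, 0, 0.02, 0, 0, 0], [0, 0, 0, 0, 0, 0]])

```text
time_s: 14.05
tcp_pos: [0.5284, -0.3158, 0.0482]
eef_rot: [-180.0, 0.1, 0.0]
contact_force: [-0.3, 0.0, -1.4]
gripper_width: 0.0406
gripper_force: 20.0
```

>>> carry_out(targets=[[0, 0, 0.01, 0, 0, 0], [0, 0, 0.007, 0, 0, 0], [0, 0, 0.003, 0, 0, 0], [0, 0, 0, 0, 0, 0]])

```text
time_s: 14.55
tcp_pos: [0.5291, -0.316, 0.0396]
eef_rot: [180.0, -0.0, 0.0]
contact_force: [-0.9, 0.7, -0.9]
gripper_width: 0.0405
gripper_force: 20.0
```

>>> carry_out(targets=[[0, 0, 0.001, 0, 0, 0], [0, 0, 0.001, 0, 0, 0], [0, 0, 0, 0, 0, 0]])

```text
time_s: 14.92
tcp_pos: [0.5292, -0.316, 0.0393]
eef_rot: [180.0, -0.0, 0.0]
contact_force: [-1.1, 0.7, 4.8]
gripper_width: 0.0408
gripper_force: 20.0
```

>>> carry_out(targets=[[0, 0, 0, 0, 0, 0], [0, 0, 0, 0, 0, 0], [0, 0, 0, 0, 0, 0], [0, 0, 0, 0, 0, 0], [0, 0, 0, 0, 0, 0]], hand=1)

```text
time_s: 15.55
tcp_pos: [0.5291, -0.316, 0.0385]
eef_rot: [-180.0, 0.0, 0.0]
contact_force: [0.6, 0.1, -0.1]
gripper_width: 0.0845
gripper_force: 0.0
```

>>> carry_out(targets=[[0, 0, -0.06, 0, 0, 0], [0, 0, -0.11, 0, 0, 0], [0, 0, -0.11, 0, 0, 0], [0, 0, -0.112, 0, 0, 0], [0, 0, 0, 0, 0, 0]])

```text
time_s: 16.18
tcp_pos: [0.5314, -0.317, 0.2403]
eef_rot: [179.8, -0.5, 0.0]
contact_force: [0.9, 1.2, -0.6]
gripper_width: 0.0877
gripper_force: 0.0
```

>>> carry_out(targets=[[0, 0, 0, 0, 0, 0]])

```text
time_s: 16.3
tcp_pos: [0.5288, -0.3157, 0.2343]
eef_rot: [-180.0, -0.0, 0.0]
contact_force: [0.2, 0.0, -0.3]
gripper_width: 0.088
gripper_force: 0.0
```

```bash
python3 - <<'E'
from h import *
im,c=wshot("w6");s=r.get_state();print(s["time_s"],s["tcp_pos"])
cv2.imwrite("pics/w6c.png",cv2.resize(im[115:215,205:305],None,fx=5,fy=5))
E
```

```text
16.35 [ 0.52842974 -0.31563419  0.23345281]
```

View pics/w6c.png

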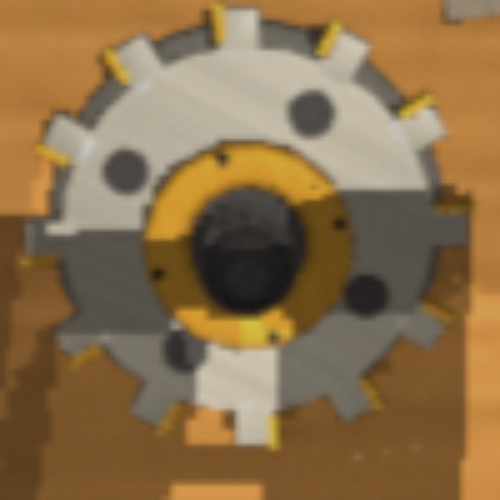

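Brass is seated around the spindle on the hub. Next is blue.

>>> carry_out(targets=[[-0.0144, -0.1165, 0, 0, 0, 0], [-0.0144, -0.1165, 0, 0, 0, 0], [-0.0144, -0.1165, 0, 0, 0, 0], [-0.0144, -0.1165, 0, 0, 0, 0], [0, 0, 0, 0, 0, 0]])

```text
time_s: 16.98
tcp_pos: [0.4992, -0.0798, 0.2334]
eef_rot: [-180.0, 0.1, 0.3]
contact_force: [0.0, -1.1, 0.4]
gripper_width: 0.0875
gripper_force: 0.0
```

>>> carry_out(targets=[[0, 0, 0.06, 0, 0, 0], [0, 0, 0.11, 0, 0, 0], [0, 0, 0.11, 0, 0, 0], [0, 0, 0.05, 0, 0, 0], [0, 0, 0.018, 0, 0, 0]])

```text
time_s: 17.6
tcp_pos: [0.4984, -0.0839, 0.058]
eef_rot: [179.9, 0.3, -0.0]
contact_force: [0.3, -0.0, 0.8]
gripper_width: 0.0875
gripper_force: 0.0
```

>>> carry_out(targets=[[0, 0, 0.011, 0, 0, 0], [0, 0, 0, 0, 0, 0]])

```text
time_s: 17.85
tcp_pos: [0.5006, -0.0831, 0.0555]
eef_rot: [-180.0, -0.0, 0.0]
contact_force: [-0.1, 0.0, 0.6]
gripper_width: 0.088
gripper_force: 0.0
```

>>> carry_out(targets=[[0, 0, 0, 0, 0, 0], [0, 0, 0, 0, 0, 0], [0, 0, 0, 0, 0, 0], [0, 0, 0, 0, 0, 0], [0, 0, 0, 0, 0, 0]], hand=0, squeeze=20)

```text
time_s: 18.48
tcp_pos: [0.5003, -0.0829, 0.0553]
eef_rot: [-180.0, -0.0, 0.0]
contact_force: [-0.8, -0.1, 2.4]
gripper_width: 0.0508
gripper_force: 20.0
```

>>> carry_out(targets=[[0, 0, -0.03, 0, 0, 0], [0, 0, -0.07, 0, 0, 0], [0, 0, -0.1, 0, 0, 0], [0, 0, -0.1, 0, 0, 0], [0, 0, -0.059, 0, 0, 0]])

```text
time_s: 19.1
tcp_pos: [0.5008, -0.0831, 0.2385]
eef_rot: [-180.0, -0.2, 0.0]
contact_force: [0.6, -0.3, -0.1]
gripper_width: 0.0508
gripper_force: 20.0
```

>>> carry_out(targets=[[0.0086, -0.0998, 0, 0, 0, 0], [0, -0.0998, 0, 0, 0, 0], [0, -0.0998, 0, 0, 0, 0], [0, -0.0998, 0, 0, 0, 0], [0, -0.0998, 0, 0, 0, 0]])

```text
time_s: 19.73
tcp_pos: [0.5041, 0.168, 0.2357]
eef_rot: [-180.0, -0.0, 0.0]
contact_force: [1.5, -0.0, -0.5]
gripper_width: 0.0507
gripper_force: 20.0
```

>>> carry_out(targets=[[0, -0.0998, 0, 0, 0, 0], [0, -0.0998, 0, 0, 0, 0], [0, -0.0998, 0, 0, 0, 0], [0, 0, 0, 0, 0, 0], [0, 0, 0, 0, 0, 0]])

```text
time_s: 20.35
tcp_pos: [0.504, 0.3161, 0.2349]
eef_rot: [180.0, 0.0, 0.1]
contact_force: [-0.4, -0.3, -0.5]
gripper_width: 0.0505
gripper_force: 20.0
```

>>> carry_out(targets=[[0, 0, 0.05, 0, 0, 0], [0, 0, 0.1, 0, 0, 0], [0, 0, 0.1, 0, 0, 0], [0, 0, 0.03, 0, 0, 0], [0, 0, 0, 0, 0, 0]])

```text
time_s: 20.98
tcp_pos: [0.5047, 0.3156, 0.0949]
eef_rot: [179.9, 0.0, -0.0]
contact_force: [0.4, 0.1, 0.5]
gripper_width: 0.051
gripper_force: 20.0
```

>>> carry_out(targets=[[0, 0, 0, 0, 0, 0]])

```text
time_s: 21.1
tcp_pos: [0.5056, 0.317, 0.0968]
eef_rot: [-179.9, -0.1, 0.0]
contact_force: [-0.4, -0.3, -0.4]
gripper_width: 0.0509
gripper_force: 20.0
```

```bash
python3 - <<'E'
from h import *
im,c=wshot("w7");s=r.get_state();print(s["time_s"],s["tcp_pos"])
cv2.imwrite("pics/w7c.png",cv2.resize(im[90:240,150:350],None,fx=4,fy=4))
E
```

```text
21.15 [0.50546471 0.31709875 0.09682747]
```

View pics/w7c.png

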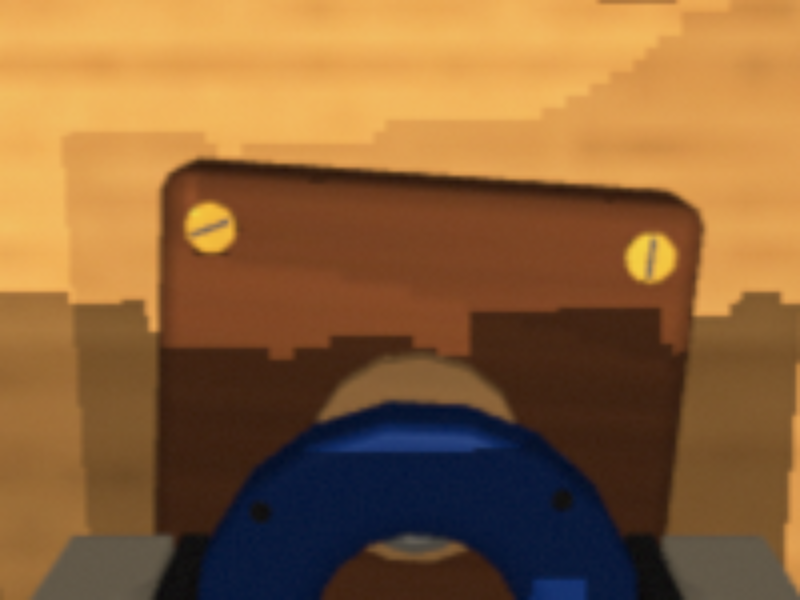

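The blue ring is centred at u 417 over the boss at u 417, with the boss's far edge at v 352 and the ring's at v 402.

```bash
python3 - <<'E'
from h import *
im,c=load("w7")
print(plane(c,150+417/4,90+352/4,.030)-[.018,0,0], plane(c,150+417/4,90+402/4,.0985)-[.027,0,0])
E
```

```text
[0.50539237 0.31665565 0.03      ] [0.50736438 0.31656472 0.0985    ]
```

>>> carry_out(targets=[[-0.003, 0, 0.02, 0, 0, 0], [0, 0, 0.025, 0, 0, 0], [0, 0, 0.025, 0, 0, 0], [0, 0, 0.02, 0, 0, 0], [0, 0, 0.008, 0, 0, 0]])

```text
time_s: 21.78
tcp_pos: [0.5033, 0.3164, 0.0449]
eef_rot: [180.0, -0.0, 0.0]
contact_force: [2.1, 1.4, 0.9]
gripper_width: 0.0507
gripper_force: 20.0
```

>>> carry_out(targets=[[0, 0, 0.007, 0, 0, 0], [0, 0, 0.005, 0, 0, 0], [0, 0, 0.001, 0, 0, 0], [0, 0, 0.001, 0, 0, 0], [0, 0, 0, 0, 0, 0]])

```text
time_s: 22.4
tcp_pos: [0.5033, 0.3165, 0.0392]
eef_rot: [-180.0, -0.1, 0.0]
contact_force: [2.2, -0.0, 5.1]
gripper_width: 0.0507
gripper_force: 20.0
```

>>> carry_out(targets=[[0, 0, 0, 0, 0, 0], [0, 0, 0, 0, 0, 0], [0, 0, 0, 0, 0, 0], [0, 0, 0, 0, 0, 0], [0, 0, 0, 0, 0, 0]], hand=1)

```text
time_s: 23.02
tcp_pos: [0.5028, 0.3162, 0.0385]
eef_rot: [180.0, 0.0, 0.0]
contact_force: [0.3, -0.1, 0.1]
gripper_width: 0.0869
gripper_force: 0.0
```

>>> carry_out(targets=[[0, 0, -0.06, 0, 0, 0], [0, 0, -0.11, 0, 0, 0], [0, 0, -0.11, 0, 0, 0], [0, 0, -0.112, 0, 0, 0], [0, 0, 0, 0, 0, 0]])

```text
time_s: 23.65
tcp_pos: [0.5048, 0.3178, 0.2401]
eef_rot: [-179.6, -0.4, 0.0]
contact_force: [0.2, 0.4, -1.2]
gripper_width: 0.0878
gripper_force: 0.0
```

>>> carry_out(targets=[[0, 0, 0, 0, 0, 0]])

```text
time_s: 23.78
tcp_pos: [0.5025, 0.3161, 0.2343]
eef_rot: [-180.0, 0.0, 0.0]
contact_force: [-0.9, 0.6, -1.3]
gripper_width: 0.0878
gripper_force: 0.0
```

```bash
cat >> h.py <<'E'
def ring(im,c,cond,z):
    H,S,V=cv2.split(cv2.cvtColor(im,cv2.COLOR_BGR2HSV)); m=cond(H,S,V).astype('u1')*255; m[220:]=0
    k=max(cv2.findContours(m,cv2.RETR_EXTERNAL,cv2.CHAIN_APPROX_NONE)[0],key=cv2.contourArea)
    (u,v),ax,_=cv2.fitEllipse(cv2.convexHull(k)); x,y,w,h=cv2.boundingRect(k)
    return plane(c,u,v,z).round(4),abs(plane(c,x,v,z)-plane(c,x+w,v,z))[1].round(4),(x,y,w,h)
blue=lambda H,S,V:(H>95)&(H<130)&(S>80)&(V>25)
E
python3 - <<'E'
from h import *
im,c=wshot("w8");s=r.get_state();print(s["time_s"],s["tcp_pos"]);print(ring(im,c,blue,.042))
E
```

```text
23.825 [0.50225854 0.31576802 0.23343514]
(array([0.5042, 0.3162, 0.042 ]), np.float64(0.0527), (228, 138, 52, 52))
```

>>> carry_out(targets=[[-0.006, 0.1, 0, 0, 0, 0], [0, 0.1, 0, 0, 0, 0], [0, 0.1, 0, 0, 0, 0], [0, 0.1, 0, 0, 0, 0], [0, 0.1, 0, 0, 0, 0]])

```text
time_s: 24.45
tcp_pos: [0.499, 0.0644, 0.233]
eef_rot: [179.9, 0.1, 0.0]
contact_force: [0.6, 0.1, -0.4]
gripper_width: 0.0877
gripper_force: 0.0
```

>>> carry_out(targets=[[0, 0.1, 0, 0, 0, 0], [0, 0.1, 0, 0, 0, 0], [0, 0.098, 0, 0, 0, 0], [0, 0, 0, 0, 0, 0], [0, 0, 0, 0, 0, 0]])

```text
time_s: 25.08
tcp_pos: [0.4994, -0.0829, 0.2334]
eef_rot: [180.0, 0.1, -0.0]
contact_force: [0.5, 1.1, -0.7]
gripper_width: 0.0879
gripper_force: 0.0
```

```bash
python3 - <<'E'
from h import *
im,c=wshot("w9");s=r.get_state();print(s["time_s"],s["tcp_pos"])
a,ca=load("w8")
cv2.imwrite("pics/c9.png",np.hstack([cv2.resize(i[110:210,200:300],None,fx=4,fy=4) for i in(a,im)]))
E
```

```text
25.125 [ 0.49966995 -0.08238633  0.23364059]
```

View pics/c9.png

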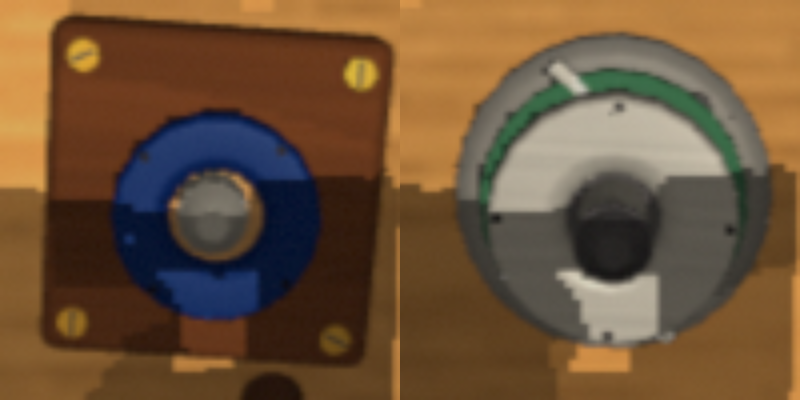

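Blue is seated on the keeper peg. Silver lies flat on the old arbor, centred at px (253.9,164.6). Now I'll take it.

>>> carry_out(targets=[[0, 0, 0.06, 0, 0, 0], [0, 0, 0.11, 0, 0, 0], [0, 0, 0.11, 0, 0, 0], [0, 0, 0.07, 0, 0, 0], [0, 0, 0.025, 0, 0, 0]])

```text
time_s: 25.75
tcp_pos: [0.4987, -0.0819, 0.045]
eef_rot: [180.0, 0.2, 0.1]
contact_force: [-0.1, -0.6, 0.1]
gripper_width: 0.0877
gripper_force: 0.0
```

```bash
python3 - <<'E'
from h import *
im,c=load("w9"); print(plane(c,253.9,164.6,.046), plane(c,200+86/4,164.6,.046)-plane(c,200+345/4,164.6,.046),r.get_state()["tcp_pos"])
E
```

```text
[ 0.50074338 -0.08322942  0.046     ] [0.00014723 0.0646934  0.        ] [ 0.49870507 -0.0819249   0.04495553]
```

>>> carry_out(targets=[[0, 0, 0.013, 0, 0, 0], [0, 0, 0, 0, 0, 0]])

```text
time_s: 26.0
tcp_pos: [0.5007, -0.0824, 0.0413]
eef_rot: [-180.0, -0.1, 0.1]
contact_force: [0.3, -0.7, -0.0]
gripper_width: 0.088
gripper_force: 0.0
```

>>> carry_out(targets=[[0, 0, 0, 0, 0, 0], [0, 0, 0, 0, 0, 0], [0, 0, 0, 0, 0, 0], [0, 0, 0, 0, 0, 0], [0, 0, 0, 0, 0, 0]], hand=0, squeeze=25)

```text
time_s: 26.62
tcp_pos: [0.5003, -0.0828, 0.041]
eef_rot: [180.0, -0.0, 0.0]
contact_force: [-1.2, 1.4, 6.6]
gripper_width: 0.0615
gripper_force: 25.0
```

>>> carry_out(targets=[[0, 0, -0.03, 0, 0, 0], [0, 0, -0.07, 0, 0, 0], [0, 0, -0.1, 0, 0, 0], [0, 0, -0.1, 0, 0, 0], [0, 0, -0.088, 0, 0, 0]])

```text
time_s: 27.25
tcp_pos: [0.4997, -0.0829, 0.2374]
eef_rot: [-180.0, -0.1, 0.0]
contact_force: [0.9, 0.0, -1.6]
gripper_width: 0.0613
gripper_force: 25.0
```

>>> carry_out(targets=[[0.0145, 0.1165, 0, 0, 0, 0], [0.0145, 0.1165, 0, 0, 0, 0], [0.0145, 0.1165, 0, 0, 0, 0], [0.0145, 0.1165, 0, 0, 0, 0], [0, 0, 0, 0, 0, 0]])

```text
time_s: 27.88
tcp_pos: [0.5283, -0.3193, 0.2341]
eef_rot: [180.0, 0.1, -0.2]
contact_force: [0.1, 0.9, -1.8]
gripper_width: 0.0614
gripper_force: 25.0
```

>>> carry_out(targets=[[0, 0, 0.05, 0, 0, 0], [0, 0, 0.1, 0, 0, 0], [0, 0, 0.1, 0, 0, 0], [0, 0, 0.03, 0, 0, 0], [0, 0, 0, 0, 0, 0]])

```text
time_s: 28.5
tcp_pos: [0.5291, -0.3156, 0.0949]
eef_rot: [180.0, 0.1, 0.1]
contact_force: [0.1, 0.2, 0.2]
gripper_width: 0.0617
gripper_force: 25.0
```

>>> carry_out(targets=[[0, 0, 0, 0, 0, 0]])

```text
time_s: 28.62
tcp_pos: [0.5306, -0.3161, 0.0969]
eef_rot: [179.9, -0.2, 0.1]
contact_force: [-0.2, 0.2, -1.6]
gripper_width: 0.0611
gripper_force: 25.0
```

>>> carry_out(targets=[[0, 0, 0.02, 0, 0, 0], [0, 0, 0.025, 0, 0, 0], [0, 0, 0.02, 0, 0, 0], [0, 0, 0.015, 0, 0, 0], [0, 0, 0, 0, 0, 0]])

```text
time_s: 29.25
tcp_pos: [0.5285, -0.3157, 0.0536]
eef_rot: [-180.0, 0.1, 0.0]
contact_force: [0.3, -0.3, -0.8]
gripper_width: 0.0612
gripper_force: 25.0
```

Command z is 0.055, and contact should come near 0.049.

>>> carry_out(targets=[[0, 0, 0.006, 0, 0, 0], [0, 0, 0.003, 0, 0, 0], [0, 0, 0.001, 0, 0, 0], [0, 0, 0.001, 0, 0, 0], [0, 0, 0, 0, 0, 0]])

```text
time_s: 29.88
tcp_pos: [0.5292, -0.3158, 0.0492]
eef_rot: [180.0, -0.0, 0.0]
contact_force: [0.5, -0.1, -0.8]
gripper_width: 0.0613
gripper_force: 25.0
```

>>> carry_out(targets=[[0, 0, 0.001, 0, 0, 0], [0, 0, 0.001, 0, 0, 0], [0, 0, 0, 0, 0, 0]])

```text
time_s: 30.25
tcp_pos: [0.5292, -0.3158, 0.049]
eef_rot: [180.0, -0.0, 0.0]
contact_force: [-2.4, 2.1, 7.4]
gripper_width: 0.0615
gripper_force: 25.0
```

>>> carry_out(targets=[[0, 0, 0, 0, 0, 0], [0, 0, 0, 0, 0, 0], [0, 0, 0, 0, 0, 0], [0, 0, 0, 0, 0, 0], [0, 0, 0, 0, 0, 0]], hand=1)

```text
time_s: 30.88
tcp_pos: [0.529, -0.3158, 0.048]
eef_rot: [-180.0, 0.0, 0.0]
contact_force: [-0.2, 0.2, 0.3]
gripper_width: 0.0873
gripper_force: 0.0
```

>>> carry_out(targets=[[0, 0, -0.06, 0, 0, 0], [0, 0, -0.11, 0, 0, 0], [0, 0, -0.11, 0, 0, 0], [0, 0, -0.094, 0, 0, 0], [0, 0, 0, 0, 0, 0]])

```text
time_s: 31.5
tcp_pos: [0.531, -0.3166, 0.2399]
eef_rot: [179.8, -0.4, 0.0]
contact_force: [-0.5, -0.6, -1.1]
gripper_width: 0.0877
gripper_force: 0.0
```

>>> carry_out(targets=[[0, 0, 0, 0, 0, 0], [0, 0, 0, 0, 0, 0]])

```text
time_s: 31.75
tcp_pos: [0.5284, -0.3155, 0.2335]
eef_rot: [-179.9, 0.1, 0.0]
contact_force: [0.2, -0.3, -0.6]
gripper_width: 0.0881
gripper_force: 0.0
```

```bash
python3 - <<'E'
from h import *
wshot("w10");print(r.get_state()["tcp_pos"])
E
```

```text
[ 0.52849302 -0.31555889  0.23353469]
```

>>> carry_out(targets=[[-0.018, -0.105, 0, 0, 0, 0], [-0.018, -0.105, 0, 0, 0, 0], [-0.018, -0.105, 0, 0, 0, 0], [0, -0.105, 0, 0, 0, 0], [0, -0.105, 0, 0, 0, 0]])

```text
time_s: 32.42
tcp_pos: [0.5014, -0.0518, 0.2344]
eef_rot: [180.0, 0.1, 0.0]
contact_force: [1.0, 0.1, -0.4]
gripper_width: 0.0876
gripper_force: 0.0
```

>>> carry_out(targets=[[0, -0.105, 0, 0, 0, 0], [0, -0.105, 0, 0, 0, 0], [0, -0.107, 0, 0, 0, 0], [0, 0, 0, 0, 0, 0], [0, 0, 0, 0, 0, 0]])

```text
time_s: 33.05
tcp_pos: [0.5015, 0.1052, 0.2343]
eef_rot: [179.9, 0.1, 0.1]
contact_force: [0.3, -0.4, 0.0]
gripper_width: 0.0877
gripper_force: 0.0
```

```bash
python3 - <<'E'
from h import *
im,c=wshot("w11");print(r.get_state()["tcp_pos"])
a,ca=load("w10")
cv2.imwrite("pics/c11.png",np.hstack([cv2.resize(i[110:210,200:300],None,fx=4,fy=4) for i in(a,im)]))
E
```

```text
[0.50164579 0.10469878 0.23442268]
```

View pics/c11.png

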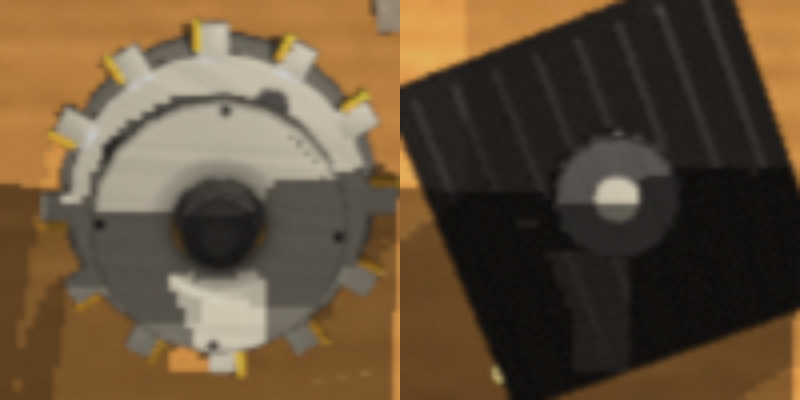

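Silver is flat on the cutter arbor with the spindle nose through its bore, and the cap stands on the mat at px (254,160). Now I'll take the cap.

>>> carry_out(targets=[[0, 0, 0.06, 0, 0, 0], [0, 0, 0.11, 0, 0, 0], [0, 0, 0.11, 0, 0, 0], [0, 0, 0.1, 0, 0, 0], [0, 0, 0.05, 0, 0, 0]])

```text
time_s: 33.72
tcp_pos: [0.5005, 0.1029, 0.0174]
eef_rot: [179.9, 0.2, -0.1]
contact_force: [0.1, 0.4, 0.1]
gripper_width: 0.0877
gripper_force: 0.0
```

>>> carry_out(targets=[[0, 0, 0.011, 0, 0, 0], [0, 0, 0, 0, 0, 0]])

```text
time_s: 33.98
tcp_pos: [0.5024, 0.1047, 0.015]
eef_rot: [180.0, -0.0, -0.0]
contact_force: [0.4, 1.1, 1.1]
gripper_width: 0.0876
gripper_force: 0.0
```

>>> carry_out(targets=[[0, 0, 0, 0, 0, 0], [0, 0, 0, 0, 0, 0], [0, 0, 0, 0, 0, 0], [0, 0, 0, 0, 0, 0], [0, 0, 0, 0, 0, 0]], hand=0, squeeze=20)

```text
time_s: 34.6
tcp_pos: [0.502, 0.1053, 0.0146]
eef_rot: [-180.0, -0.0, 0.0]
contact_force: [-0.1, 0.1, -0.6]
gripper_width: 0.0435
gripper_force: 0.0
```

>>> carry_out(targets=[[0, 0, 0, 0, 0, 0], [0, 0, 0, 0, 0, 0], [0, 0, 0, 0, 0, 0]])

```text
time_s: 34.98
tcp_pos: [0.5019, 0.1053, 0.0145]
eef_rot: [180.0, 0.0, 0.0]
contact_force: [-0.3, -0.5, 0.4]
gripper_width: 0.0319
gripper_force: 20.0
```

>>> carry_out(targets=[[0, 0, -0.04, 0, 0, 0], [0, 0, -0.1, 0, 0, 0], [0, 0, -0.11, 0, 0, 0], [0, 0, -0.11, 0, 0, 0], [0, 0, -0.081, 0, 0, 0]])

```text
time_s: 35.6
tcp_pos: [0.5021, 0.1053, 0.2377]
eef_rot: [-179.9, -0.1, 0.0]
contact_force: [0.6, -0.8, -1.7]
gripper_width: 0.0316
gripper_force: 20.0
```

>>> carry_out(targets=[[0.018, 0.105, 0, 0, 0, 0], [0.018, 0.105, 0, 0, 0, 0], [0.018, 0.105, 0, 0, 0, 0], [0, 0.105, 0, 0, 0, 0], [0, 0.105, 0, 0, 0, 0]])

```text
time_s: 36.22
tcp_pos: [0.5287, -0.1589, 0.2348]
eef_rot: [-180.0, 0.0, 0.0]
contact_force: [0.3, 0.7, 0.1]
gripper_width: 0.0321
gripper_force: 20.0
```

>>> carry_out(targets=[[0, 0.105, 0, 0, 0, 0], [0, 0.105, 0, 0, 0, 0], [0, 0.107, 0, 0, 0, 0], [0, 0, 0, 0, 0, 0], [0, 0, 0.05, 0, 0, 0]])

```text
time_s: 36.85
tcp_pos: [0.5297, -0.3167, 0.211]
eef_rot: [179.9, -0.2, -0.1]
contact_force: [1.0, 0.3, -1.4]
gripper_width: 0.0317
gripper_force: 20.0
```

>>> carry_out(targets=[[0, 0, 0.1, 0, 0, 0], [0, 0, 0.1, 0, 0, 0], [0, 0, 0.03, 0, 0, 0], [0, 0, 0, 0, 0, 0], [0, 0, 0, 0, 0, 0]])

```text
time_s: 37.48
tcp_pos: [0.5305, -0.3161, 0.0972]
eef_rot: [179.9, -0.2, 0.1]
contact_force: [0.5, 1.2, 0.3]
gripper_width: 0.0321
gripper_force: 20.0
```

>>> carry_out(targets=[[0, 0, 0.016, 0, 0, 0], [0, 0, 0.016, 0, 0, 0], [0, 0, 0.012, 0, 0, 0], [0, 0, 0.008, 0, 0, 0], [0, 0, 0, 0, 0, 0]])

```text
time_s: 38.1
tcp_pos: [0.5288, -0.3157, 0.0686]
eef_rot: [-180.0, 0.1, 0.0]
contact_force: [0.1, 0.5, -0.7]
gripper_width: 0.0318
gripper_force: 20.0
```

Command z is 0.069, and the seat should be near 0.0645.

>>> carry_out(targets=[[0, 0, 0.004, 0, 0, 0], [0, 0, 0.003, 0, 0, 0], [0, 0, 0.001, 0, 0, 0], [0, 0, 0.001, 0, 0, 0], [0, 0, 0, 0, 0, 0]])

```text
time_s: 38.72
tcp_pos: [0.5291, -0.3158, 0.0646]
eef_rot: [180.0, -0.0, 0.0]
contact_force: [0.5, -0.1, -0.9]
gripper_width: 0.0316
gripper_force: 20.0
```

>>> carry_out(targets=[[0, 0, 0.001, 0, 0, 0], [0, 0, 0, 0, 0, 0]])

```text
time_s: 38.98
tcp_pos: [0.5292, -0.3158, 0.0645]
eef_rot: [180.0, -0.0, 0.0]
contact_force: [-1.8, 0.9, 4.5]
gripper_width: 0.0316
gripper_force: 20.0
```

Contact came at 0.0645 as expected, so I'll release and retreat.

>>> carry_out(targets=[[0, 0, 0, 0, 0, 0], [0, 0, 0, 0, 0, 0], [0, 0, 0, 0, 0, 0], [0, 0, 0, 0, 0, 0], [0, 0, 0, 0, 0, 0]], hand=1)

```text
time_s: 39.6
tcp_pos: [0.5291, -0.3158, 0.064]
eef_rot: [-180.0, 0.0, 0.0]
contact_force: [0.5, 0.5, 0.9]
gripper_width: 0.0758
gripper_force: 0.0
```

>>> carry_out(targets=[[0, 0, -0.06, 0, 0, 0], [0, 0, -0.1, 0, 0, 0], [0, 0, -0.1, 0, 0, 0], [0, 0, -0.08, 0, 0, 0], [0, 0, 0, 0, 0, 0]])

```text
time_s: 40.22
tcp_pos: [0.5308, -0.3165, 0.2383]
eef_rot: [179.9, -0.4, 0.0]
contact_force: [-0.0, 0.5, -0.5]
gripper_width: 0.0877
gripper_force: 0.0
```

>>> carry_out(targets=[[0, 0, 0, 0, 0, 0], [0, 0, 0, 0, 0, 0], [0, 0, 0, 0, 0, 0]])

```text
time_s: 40.6
tcp_pos: [0.5287, -0.3156, 0.233]
eef_rot: [-180.0, 0.1, 0.0]
contact_force: [0.1, -0.2, -0.0]
gripper_width: 0.0876
gripper_force: 0.0
```

```bash
python3 - <<'E'
from h import *
im,c=wshot("w12");a=shot("scene","s12");b=shot("side","d12");print(r.get_state()["tcp_pos"])
g=lambda i,x,y,w,h,f:cv2.resize(i[y:y+h,x:x+w],None,fx=f,fy=f,interpolation=cv2.INTER_CUBIC)
cv2.imwrite("pics/c12.png",np.vstack([np.hstack([g(a,340,230,75,60,5),g(b,275,255,75,60,5)]),np.hstack([g(b,215,130,75,60,5),cv2.resize(im[120:200,205:305],(375,300))])]))
E
```

```text
[ 0.52898857 -0.31574716  0.23354281]
```

View pics/c12.png

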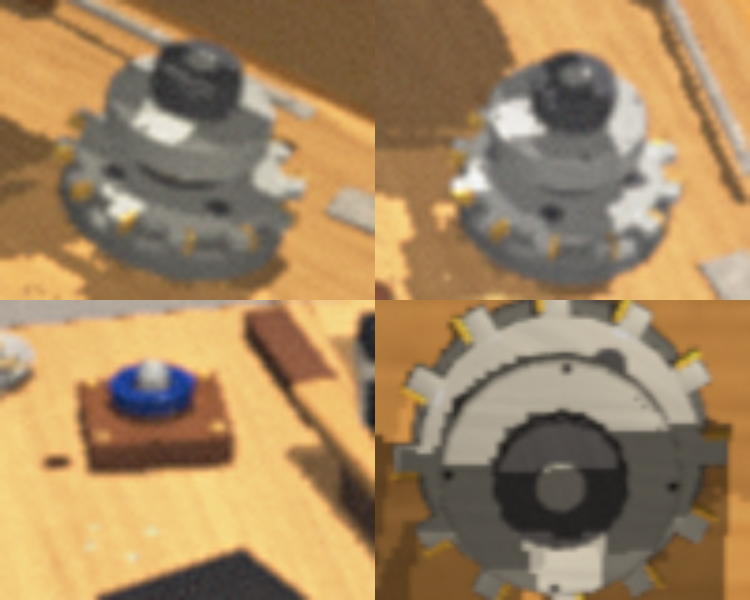

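All three views show the cap and silver flat on the cutter arbor, blue flat on the peg and the mat empty.

```bash
python3 -c "
from plant import r
print(r.close_job())"
```

```text
the job is handed in; nothing more can be done
None
```

The job is done and handed in at about 41 s: brass and silver (8 + 16 = 24 mm) are on the cutter arbor under the lock cap, and blue hangs on the keeper's peg, all looking flat in the last pictures (brass, hidden under silver, was checked when placed).

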